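Make up two reagent kits at the lab bench

TASK

Make up two kits from the stock on the bench: the blue tray gets the amber bottle with the blue cap, the green bottle and the white jar with the red lid; the yellow tray gets the amber bottle with the red cap and the orange box. Stand each thing upright on the floor of a compartment of its tray, one thing to a compartment, setting it down gently, not dropping it or tipping anything over on the way. Leave the tube rack, the big white bottle and the beaker where they are.

Things in the scene. Friction and masses are not known exactly. Their poses are not given: they have to be found in the camera images.
- amber_blue: Amber bottle with paper label and a BLUE cap: body 44 mm diameter and straight up to 58 mm, shoulder, then a cap of 30 mm diameter from 66 to 85 mm (full height). Origin: centre of its underside; z up along its axis; round, so its yaw does not matter. Loose, about 0.1 kg.
- amber_red: Amber bottle with paper label and a RED cap, otherwise the same: body 44 mm diameter and straight up to 58 mm, shoulder, then a cap of 30 mm diameter from 66 to 85 mm (full height). Origin: centre of its underside; z up along its axis; round, so its yaw does not matter. Loose, about 0.1 kg.
- green_bottle: Slim opaque green bottle with paper label and white cap: body 38 mm diameter and straight up to 68 mm, shoulder, then a cap of 28 mm diameter from 74 to 92 mm (full height). Origin: centre of its underside; z up along its axis; round, so its yaw does not matter. Loose, about 0.1 kg.
- white_jar: Squat white jar with a red lid: plain cylinder 50 mm diameter, 60 mm high, the lid being the top 18 mm at the same diameter. Origin: centre of its underside; z up along its axis; round, so its yaw does not matter. Loose, about 0.1 kg.
- orange_box: Small closed orange sample box with a thin black seam round it 40 mm up (one rigid piece): 52 mm along its x, 38 mm along its y, 55 mm high, standing upright at any yaw. Origin: centre of its underside; z up. Loose, about 0.1 kg.
- blue_tray: Blue plastic kit tray, fixed to the bench, 226 mm long (along its x) by 78 mm wide (along its y), with 3 equal square compartments in a row along x, each 70 x 70 mm inside; floor 4 mm thick, all walls and dividers 4 mm thick and their tops only 18 mm above the bench. Origin: centre of its underside, on the bench. Compartment centres at x = -74, 0 and +74 mm, y = 0; a thing standing in one has its underside at z = 4 mm.
- yellow_tray: Yellow plastic kit tray, fixed to the bench, 152 mm long (along its x) by 78 mm wide (along its y), with 2 equal square compartments in a row along x, each 70 x 70 mm inside; floor 4 mm thick, all walls and dividers 4 mm thick and their tops only 18 mm above the bench. Origin: centre of its underside, on the bench. Compartment centres at x = -37 and +37 mm, y = 0; a thing standing in one has its underside at z = 4 mm.
- tube_rack: Bystander: green rack with ten blue-capped tubes, 60 mm (x) by 160 mm (y), 82 mm high, loose, at the far side of the stock. Origin: centre of its underside.
- big_bottle: Bystander: big white bottle with teal cap, 76 mm diameter, 165 mm high, loose, at one far corner. Origin: centre of its underside.
- beaker: Bystander: empty glass beaker, 68 mm diameter at the rim, 85 mm high, loose, at the other far corner. Origin: centre of its underside.
Things that resemble listed ones, but are neither listed nor needed, are in the scene too. What is shaped like the amber_blue but purple is not meant.

How it is judged:
By the outcome, as a careful person would: the job done as asked, in the order asked, and still so for the second after the job is handed in, with the robot touching nothing.
It also fails if it takes over 115 s, if anything falls off the work surface, if the arm or the gripper's body presses on something with over 40 N, if the wrist force passes 120 N, or if a joint passes its speed limit or range.

ROBOT

A 7-joint arm with a two-finger parallel gripper is mounted at the origin on the work surface. World frame = base frame: x ahead of the robot, y to its left, z up, the work surface at z = 0. Lengths are in m, angles in rad, forces in N, time in s.
With the tool pointing down it reaches from about 0.425 to 0.875 m from the base axis. Payload 8.4 kg.
Tool frame: the origin (TCP) lies between the finger pads; the fingertips stand robot.tip_extent ahead of it and the grasp point (between the pads) lies 5 mm behind it (robot.tip_extent is the distance from the TCP to the fingertips, in m); y points along the fingers, x is the direction in which the jaws open and shut, and the axes are right-handed (so a half turn about y gives the same grasp; the last joint's range is limited). The gripper opens to 85 mm and grips with 20 to 120 N. Pads are 22 mm wide; open, the fingers measure 114 mm over their backs; the gripper's body (76 mm by 85 mm) begins 54 mm behind the grasp point. The pads swing forward as they close: fully open they stand 13 mm farther back than shut.
Start: joints at [-1.296, 0.333, 0.04, 1.465, -0.013, 1.343, -0.059], TCP at [0.237, 0.605, 0.214] pointing down, gripper open.
Joint ranges: [-2.58, 2.58], [-0.38, 2.09], [-1.3, 1.39], [0.25, 2.4], [-1.5, 4.64], [0.08, 2.09], [-2.65, 2.65]. Speed limits (rad/s): [2.22, 2.22, 2.79, 2.79, 3.14, 3.14, 3.14].

INTERFACE

Orientations are given as [roll, pitch, yaw] about the fixed x, y, z axes, in that order (R = Rz(yaw) Ry(pitch) Rx(roll)).
In Python, from plant import robot gives the robot as it stands. Calls block until the motion is done:
- robot.movep(position, orientation): joint-space move of the TCP to a pose.
- robot.line_to(position, rotation=None, vel=0.15, max_force=None): straight line of the TCP; rotation=None keeps the orientation; vel is the mean speed in m/s. With max_force (N) it stops when the force on the tool has changed by that much, and returns True; else False.
- robot.move_j(angles): joint-space move.
- robot.move_gripper(opening, strength=None): finger opening in m; strength is the grip in N (None keeps the last); returns when the fingers have stopped.
- robot.sleep(seconds).
- robot.solve_ik(position, orientation): joint angles nearest the present ones, or None.
- robot.sense(): the state.
- robot.snapshot(name): name is "side" or "top" or "wrist"; returns the picture (400x640x3 uint8, red, green, blue); there is no depth.
- robot.calibration(name): a dict with "mtx" (3x3 intrinsics, pixels), "D" ([k1, k2, p1, p2, k3] as OpenCV has them; the pictures are not rectified), "rvec" (rotation vector, rad) and "tvec" (3), from world to camera coordinates, as OpenCV has them. Camera axes: x right, y down, z forward; pixel columns grow to the right and rows downward; lengths in m; the calibration is good to about 2 mm. A picture is of the moment at which its call begins: read the wrist's pose just before it. calibration takes no time and is no camera call; for the wrist camera it gives the pose at the moment of the call.
A pose or a line that the arm cannot do raises robot.Unreachable and nothing moves.
- robot.close_job(): hands the job in, once; it reports no verdict.
The state is a dict: "time": time; "q": joint angles; "joint_velocities": joint speeds; "effort": joint torques, N m; "tool_pos": TCP position; "tool_rot": TCP orientation; "force": force on the tool from outside, world axes, zero at the start; "wrist_torque": the same for the moment, N m; "gripper_width": finger opening in m.
Only numpy, scipy, OpenCV 4.12 (cv2) and the standard library are available. Lean on these libraries where they do the work, as an engineer would, in place of code of your own. Each camera call takes 0.05 s, during which the arm holds its last target. There are 200 camera calls.

## Working session

There is one attempt and no reset: what is moved stays moved. The work goes in short steps, each a Python script; the robot and the scene stay as the last script left them, time stands still between calls to the robot, and variables do not carry over. Pictures are saved under pics/ and viewed, about 12 in all and at most 16, crops included, and the job is handed in when it is done.

```bash
ls; mkdir -p pics; python3 - <<'E'
from plant import robot
import cv2
for n in("top","side"):
    cv2.imwrite(f"pics/{n}0.png",robot.snapshot(n)[:,:,::-1]); c=robot.calibration(n); print(n,c)
s=robot.sense();print(s["time"],s["tool_pos"],s["tool_rot"],s["gripper_width"],robot.tip_extent)
E
```

```text
pics
top {'mtx': array([[506.11286046,   0.        , 323.36397272],
       [  0.        , 506.11286046, 200.21286926],
       [  0.        ,   0.        ,   1.        ]]), 'D': array([-0.00964314,  0.        ,  0.        ,  0.        ,  0.        ]), 'rvec': array([ 2.17817011, -2.17056913,  0.12595133]), 'tvec': array([-0.01228294,  0.60319525,  1.12052297])}
side {'mtx': array([[465.89529417,   0.        , 318.38837531],
       [  0.        , 465.89529417, 197.81866492],
       [  0.        ,   0.        ,   1.        ]]), 'D': array([0.02799846, 0.        , 0.        , 0.        , 0.        ]), 'rvec': array([ 2.28423063, -0.94029398,  0.37071685]), 'tvec': array([-0.43910746,  0.34889598,  0.84781773])}
0.1 [0.23722406 0.60470551 0.21359084] [-1.57091635e+00  1.47849045e-03  1.19697731e+00] 0.08548849204774882 0.014
```

View pics/top0.png

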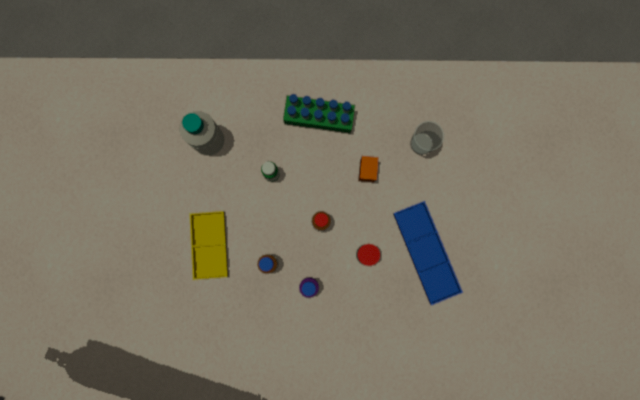

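View pics/side0.png

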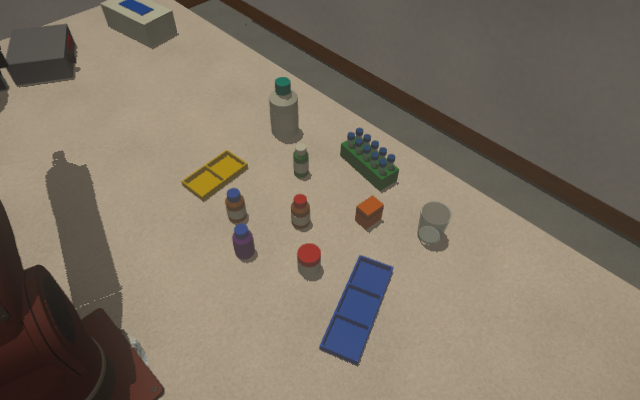

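The top view shows two blue caps. The one at (267,264) has a brown body, and the one at (309,287) has a purple body, so it is the decoy. The rest: red cap (321,220), green bottle (270,170), jar (369,254), box (369,168), yellow tray around (210,245), blue tray around (427,252). I'll enlarge both views to confirm and to read pixels.

```bash
python3 - <<'E'
import cv2,numpy as np
a=cv2.imread("pics/top0.png")
def crop(im,x,y,w,h,k,n):
    c=cv2.resize(im[y:y+h,x:x+w],None,fx=k,fy=k,interpolation=cv2.INTER_CUBIC)
    c=np.clip(c.astype(float)*1.6,0,255).astype('u1')
    for i in range(0,w,20): cv2.putText(c,str(x+i),(i*k,8),0,.3,(255,255,255),1);cv2.line(c,(i*k,10),(i*k,16),(255,255,255))
    for i in range(20,h,20): cv2.putText(c,str(y+i),(0,i*k+3),0,.3,(255,255,255),1)
    cv2.imwrite(n,c)
crop(a,180,150,160,150,4,"pics/tA.png")
crop(a,300,145,170,165,4,"pics/tB.png")
b=cv2.imread("pics/side0.png")
crop(b,170,130,240,150,3,"pics/sA.png")
E
```

```text
(no output)
```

View pics/tA.png

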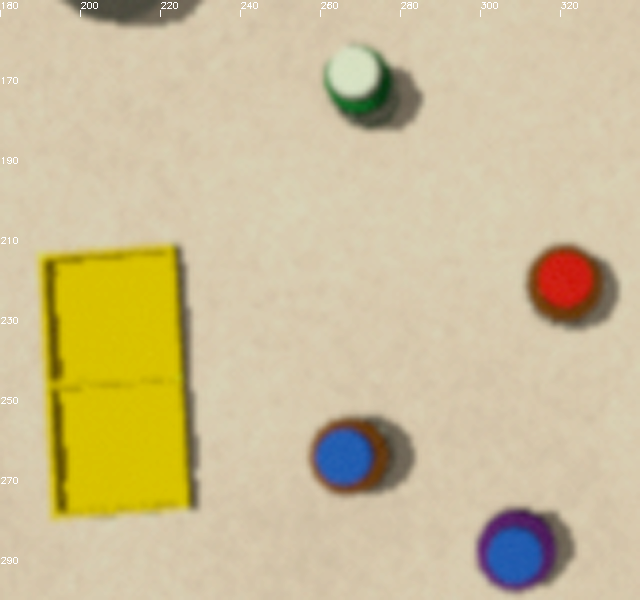

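View pics/tB.png

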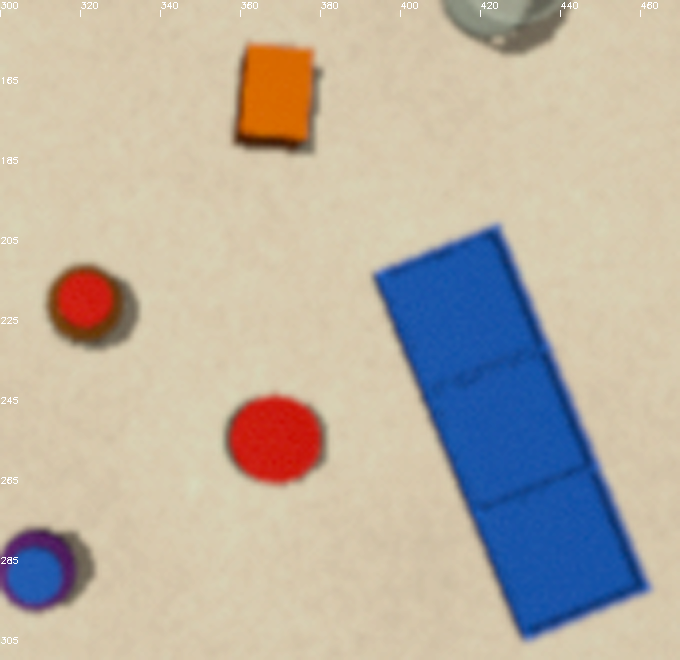

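View pics/sA.png

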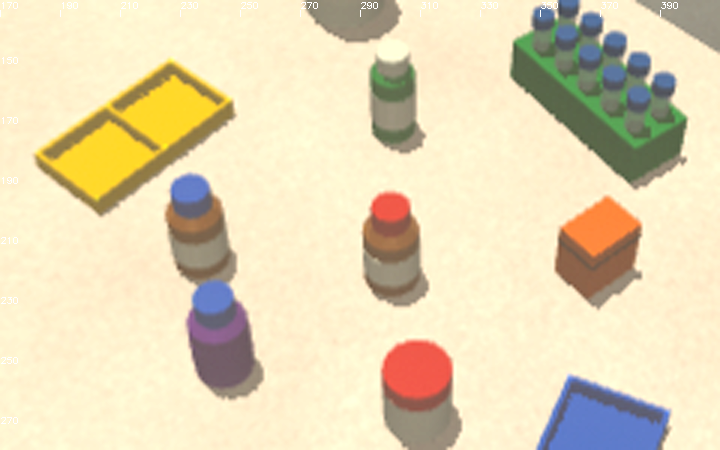

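The crops confirm it. The bottle at top (266,264) is amber with a label and blue cap, so it is amber_blue. The one at (308.5,288) is purple with no label, so it's the decoy. Now I'll compute positions.

```bash
cat > h.py <<'E'
import numpy as np, cv2
from plant import robot
def w(name,px,z,c=None):
    c=c or robot.calibration(name); R=cv2.Rodrigues(c["rvec"])[0]
    n=cv2.undistortPoints(np.array(px,float).reshape(-1,1,2),c["mtx"],c["D"])[:,0]
    d=np.c_[n,np.ones(len(n))]@R; o=-R.T@c["tvec"]
    return (o+d*((z-o[2])/d[:,2])[:,None])[:,:2]
def down(y): return [-np.pi/2,0,y]
def wrap(a): return (a+np.pi)%(2*np.pi)-np.pi
def best(p,yaw):
    q0=np.array(robot.sense()["q"]);c=[]
    for k in(-np.pi,0,np.pi):
        y=yaw+k
        if abs(y)>3.3: continue
        q=robot.solve_ik(p,down(y))
        if q is not None:c.append((np.abs(np.array(q)-q0).max(),y,q))
    return min(c,key=lambda t:t[0])
E
python3 - <<'E'
from h import *
np.set_printoptions(precision=4,suppress=True)
A=lambda l:np.array(l)/4+[180,150]
B=lambda l:np.array(l)/4+[300,145]
for n,p,z,ps in(("amber_blue",A([[344,457]]),.085,[[235,194]]),("amber_red",A([[565,279]]),.085,[[170+391/3,130+206/3]]),("green",A([[355,72]]),.092,[[170+392/3,130+55/3]]),("jar",B([[276,438]]),.06,[[170+417/3,130+369/3]]),("purple",A([[515,557]]),.085,[[241,229]]),("beaker",[[427,135]],.04,None)):
    print(n,w("top",p,z),w("side",ps,z) if ps else "")
for n,c,z in(("box",B([[249,43],[314,49],[307,137],[240,132]]),.055),("yellow",A([[40,256],[177,246],[190,507],[53,518]]),.018),("blue",B([[375,273],[499,225],[649,590],[525,640]]),.018)):
    q=w("top",c,z);m=q.mean(0);d=(q[0]+q[1]-q[2]-q[3])/2;e=(q[1]+q[2]-q[0]-q[3])/2
    print(n,m,"long",np.linalg.norm(d),np.arctan2(d[1],d[0]),"short",np.linalg.norm(e),np.arctan2(e[1],e[0]))
print("box side",w("side",[[170+599/3,130+228/3]],.055),"yel side",w("side",[[170+(37+170+233+100)/12,130+(156+62+102+213)/12]],.018))
E
```

```text
amber_blue [[0.4595 0.1128]] [[0.4611 0.1058]]
amber_red [[ 0.5552 -0.0051]] [[ 0.5566 -0.0064]]
green [[0.6666 0.1091]] [[0.6646 0.1053]]
jar [[ 0.4808 -0.1104]] [[ 0.4807 -0.1118]]
purple [[0.4069 0.0211]] [[0.4089 0.0201]]
beaker [[ 0.7538 -0.2476]] 
box [ 0.675 -0.113] long 0.05056079765416119 -0.09572466220534563 short 0.037209778644184635 -1.6498408528924406
yellow [0.5005 0.2502] long 0.14860724087412194 0.0753895345683911 short 0.07789701000178713 -1.4909445894355509
blue [ 0.4853 -0.2495] long 0.2234589473825872 0.3768027123633572 short 0.07687029762091108 -1.197784471821833
box side [[ 0.6728 -0.1148]] yel side [[0.4969 0.2434]]
```

```bash
cat >> h.py <<'E'
H=.17
BL=(np.array([.4853,-.2495]),.377); YE=(np.array([.4995,.249]),.075)
def slot(t,off): c,y=t; return c+off*np.array([np.cos(y),np.sin(y)]), wrap(y+np.pi/2)
def go(p,y,z):
    _,yy,q=best([*p,z],y); robot.move_j(q); return yy
def kit(name,p,gy,t,off,zg=.039,width=.085):
    t0=robot.sense()["time"]
    robot.move_gripper(width,30); go(p,gy,H)
    b=robot.line_to([*p,zg],vel=.12,max_force=8); robot.move_gripper(0.0,35)
    g=robot.sense(); robot.line_to([*p,H],vel=.12); g2=robot.sense()
    print(name,"bumped",b,"width %.4f -> %.4f"%(g["gripper_width"],g2["gripper_width"]),"z",g["tool_pos"][2],"dt",g2["time"]-t0)
    if g2["gripper_width"]<.03: raise SystemExit("lost")
    s,y=slot(t,off); go(s,y,H)
    robot.line_to([*s,zg+.016],vel=.12)
    c=robot.line_to([*s,zg+.002],vel=.02,max_force=3)
    z=robot.sense()["tool_pos"][2]
    robot.move_gripper(g["gripper_width"]+.022); robot.line_to([*s,H],vel=.15)
    print(" contact",c,"z over grasp z %.4f"%(z-zg),"t",robot.sense()["time"])
E
python3 - <<'E'
from h import *
kit("amber_blue",[.460,.111],slot(BL,0)[1],BL,0)
cv2.imwrite("pics/top1.png",robot.snapshot("top")[100:320,180:480,::-1].repeat(2,0).repeat(2,1))
E
```

```text
amber_blue bumped False width 0.0390 -> 0.0383 z 0.03974066721908575 dt 5.1833
 contact True z over grasp z 0.0049 t 9.65
```

View pics/top1.png

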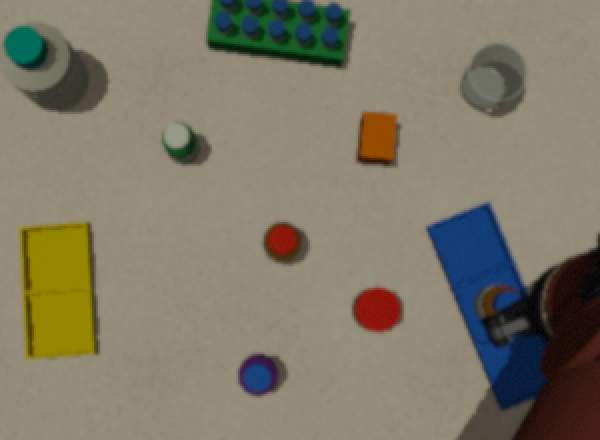

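The cap is in the middle compartment, but the arm partly hides it. The measured width (39 mm) is below the nominal 44 mm, so I'll check with the side camera before going on.

```bash
python3 - <<'E'
from h import *
im=robot.snapshot("side")
cv2.imwrite("pics/side1.png",im[120:370,220:470,::-1].repeat(2,0).repeat(2,1))
E
```

```text
(no output)
```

View pics/side1.png

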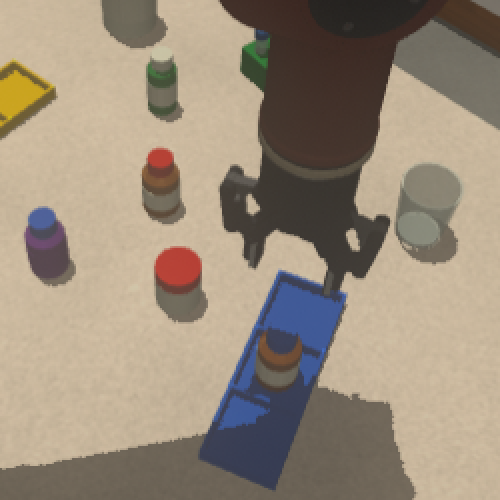

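The bottle stands upright in the middle compartment, with its base near picture (277,375). Next are the green bottle and the jar.

```bash
python3 - <<'E'
from h import *
kit("green",[.666,.1075],slot(BL,0)[1],BL,.074)
kit("jar",[.4808,-.111],slot(BL,0)[1],BL,-.074)
im=robot.snapshot("side")
cv2.imwrite("pics/side2.png",im[120:370,170:470,::-1].repeat(2,0).repeat(2,1))
E
```

```text
green bumped False width 0.0361 -> 0.0360 z 0.039516371430037736 dt 4.8416999999999994
 contact True z over grasp z 0.0045 t 18.925
jar bumped False width -0.0001 -> -0.0002 z 0.04303249685141273 dt 4.474999999999998lost
```

```bash
python3 - <<'E'
from h import *
cv2.imwrite("pics/side2.png",robot.snapshot("side")[120:370,170:470,::-1].repeat(2,0).repeat(2,1))
print(robot.sense())
E
```

```text
{'time': 23.45, 'q': array([-1.13651455,  0.03412991,  1.32685777,  1.93972931, -0.03498014,
        1.19483594, -0.99071904]), 'joint_velocities': array([ 0.00245043,  0.0057684 ,  0.00158571, -0.00057556,  0.00147479,
       -0.00018585, -0.00137413]), 'effort': array([-1.05324495e-01, -9.53784853e+00,  1.38967786e+00, -3.88569975e+01,
        2.63925735e-02,  7.18184601e-03, -8.77316124e-04]), 'tool_pos': array([ 0.48032426, -0.11093093,  0.16943856]), 'tool_rot': array([-1.57196083e+00,  5.05684659e-05, -1.19380692e+00]), 'force': array([ 0.95183337,  0.37683006, -0.11939563]), 'wrist_torque': array([-0.01974034, -0.02460876, -0.00092677]), 'gripper_width': -0.0005174900789777854}
```

View pics/side2.png

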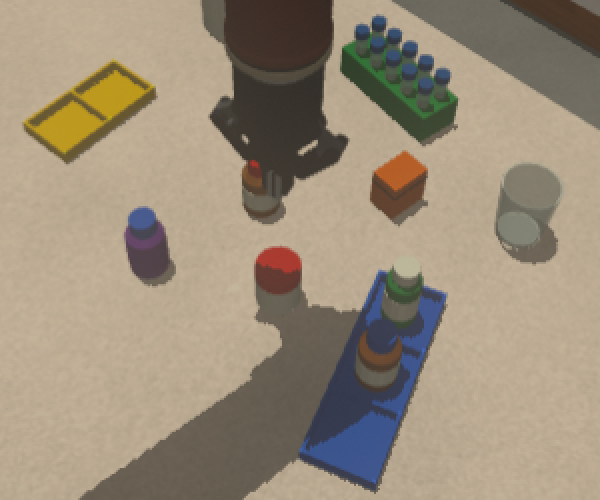

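The jar still stands at its old place: the lid spans side columns 297–321 and its top is at row 243.5, both as before. The pads, set back while open, slid off over the lid, so I'll grip 11 mm lower. The green bottle stands upright in its compartment.

```bash
python3 - <<'E'
from h import *
kit("jar",[.4808,-.111],slot(BL,0)[1],BL,-.074,zg=.028)
cv2.imwrite("pics/side3.png",robot.snapshot("side")[120:370,170:470,::-1].repeat(2,0).repeat(2,1))
E
```

```text
jar bumped False width 0.0486 -> 0.0485 z 0.02856962379677027 dt 4.133300000000002
 contact True z over grasp z 0.0046 t 31.5083
```

View pics/side3.png

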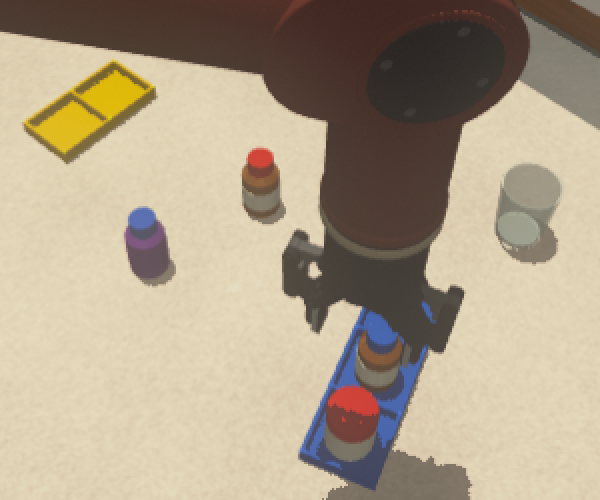

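The jar is in the end compartment, upright at picture (352,425), and the amber bottle is undisturbed. Next is the yellow kit.

```bash
python3 - <<'E'
from h import *
kit("amber_red",[.5555,-.0055],slot(YE,0)[1],YE,-.037,zg=.030)
kit("box",[.674,-.1135],-.096+np.pi/2,YE,.037,zg=.028)
go([.55,0],slot(YE,0)[1],.3)
robot.move_j([-1.296,.333,.04,1.465,-.013,1.343,-.059])
print(robot.sense()["time"])
cv2.imwrite("pics/top4.png",robot.snapshot("top")[70:320,170:480,::-1].repeat(2,0).repeat(2,1))
cv2.imwrite("pics/side4.png",robot.snapshot("side")[60:370,150:470,::-1].repeat(2,0)[:600].repeat(2,1))
E
```

```text
amber_red bumped False width 0.0421 -> 0.0419 z 0.030641514807283526 dt 4.583400000000001
 contact True z over grasp z 0.0046 t 40.3417
box bumped False width 0.0373 -> 0.0367 z 0.028419986974813023 dt 5.058299999999996
 contact True z over grasp z 0.0044 t 50.0417
53.575
```

View pics/top4.png

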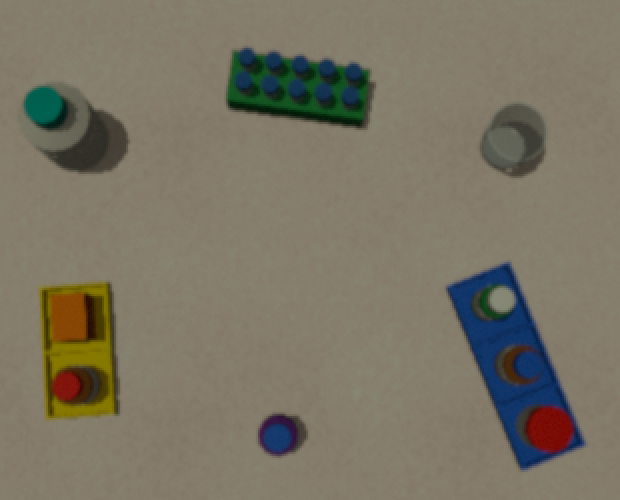

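View pics/side4.png

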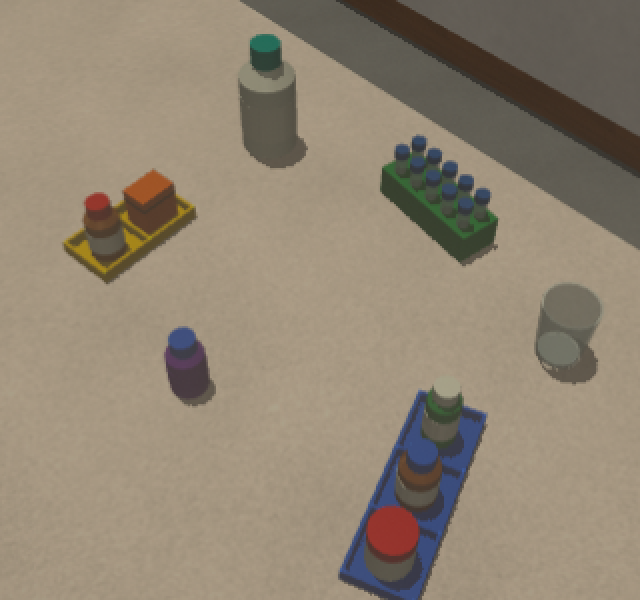

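All five stand upright, one to a compartment, and the bystanders and the purple decoy look unmoved. I'll check the offsets numerically, then hand in.

```bash
python3 - <<'E'
from h import *
F=lambda x,y:[[170+x/2,70+y/2]]
for n,p,z,t,o in(("green",F(501,300),.096,BL,.074),("amber_blue",F(527,364),.089,BL,0),("jar",F(549,428),.064,BL,-.074),("red",F(67,386),.089,YE,-.037),("box",F(69,316),.059,YE,.037)):
    print(n,(w("top",p,z)-slot(t,o)[0])[0].round(4))
a=cv2.imread("pics/top0.png").astype(int);b=robot.snapshot("top")[:,:,::-1].astype(int)
for n,(x,y,X,Y) in dict(big=(170,100,240,160),rack=(275,85,365,140),beaker=(405,115,450,160),purple=(295,272,325,302)).items(): print(n,np.abs(a-b)[y:Y,x:X].max(2).mean().round(2))
robot.close_job()
E
```

```text
green [0.0006 0.0045]
amber_blue [0.0012 0.0034]
jar [0.0007 0.0022]
red [-0.0008 -0.0009]
box [0.0013 0.    ]
big 1.32
rack 1.68
beaker 1.28
purple 1.48
the job is handed in; nothing more can be done
```

Both kits are made up and the job is handed in, at about 54 s on the robot's clock.

- **Blue tray:** amber bottle with the blue cap in the middle, the green bottle and the jar in the two end compartments.
- **Yellow tray:** amber bottle with the red cap and the orange box.

**Last checks:** The final top and side pictures show all five upright, one to a compartment. They are within about 5 mm of the compartment centres, and every set-down stopped on light contact at floor height. The tube rack, big bottle, beaker and purple decoy show no change between the first and last top pictures.

**What went wrong or disagreed:**
- **Jar:** the first grasp was too high, and the fingers slid off over the lid without moving the jar. I repeated it 11 mm lower and it held.
- **Amber bottle with the blue cap:** it was also gripped high, with a finger width of 39 mm instead of 44 mm, probably on the shoulder, but it was carried and set down without trouble.
- **Its position:** the two cameras' first estimates differed by 7 mm sideways, so I used a value between them, nearer the top camera's.

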